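# Push the gilded rosette out of its casting mould

### The arm

A 6-joint arm with a two-finger parallel gripper is mounted at the origin on the work surface. World frame = base frame: x ahead of the robot, y to its left, z up, the work surface at z = 0. Lengths are in m, angles in rad, forces in N, time in s.
With the tool pointing down it reaches from about 0.375 to 0.925 m from the base axis. Payload 5.7 kg.
Tool frame: the origin (TCP) lies at the very end of the fingers, on their centre line; the grasp point (between the pads) lies 19 mm behind it; z points along the fingers, y is the direction in which the jaws open and shut (so a half turn about z gives the same grasp; the last joint's range is limited). The gripper opens to 88 mm and grips with 3 to 60 N. Pads are 20 mm wide; open, the fingers measure 115 mm over their backs; the gripper's body (75 mm by 178 mm) begins 61 mm behind the grasp point.
Start: joints at [-1.429, 0.359, 1.51, -0, 1.272, -0.115], TCP at [0.152, -0.58, 0.189] pointing down, gripper open.
Joint ranges: [-2.97, 2.97], [-1.01, 2.36], [0.21, 2.38], [-0.96, 4.11], [0.2, 2.71], [-2.98, 2.98]. Speed limits (rad/s): [2.39, 2.39, 3.14, 3.14, 3.14, 3.14].

### API

Orientations are given as a unit quaternion [w, x, y, z].
In Python, from rig import manip, read_camera, camera_params gives the robot as it stands. The module is installed in compiled form; this text tells all that it offers.
- The arm moves only by the tool arm_command, never from a script. Its argument "deltas" is one flat list of numbers, 4 for each row, row after row: the shift along the tool's x, y, z in cm, then the turn about the tool's z in degrees. In form: [tx, ty, tz, yaw, tx, ty, tz, yaw, ...]. A call has exactly 5 rows; each row is the pose to reach, as a shift and turn from the pose commanded when the call began, along the tool's axes at that moment; what a row does not reach only later rows make up. A row lasts 1/12 s, in which the tool goes at most 41.7 mm and 7.16 degrees, less where a joint would pass 70% of its speed; a pose out of reach is approached as far as the arm can. A call with a gripper value outside its range is refused whole. "gripper" is the closure, from -1 (fully open) to 1 (shut), so that 0 is half open, set as the call begins (left out, the last holds). The fingers move at their own pace and stop on an object; the grip force is fixed at half the most. Time passes only in rows, so rows that repeat a pose let the fingers close, or fill a call up. It gives the time, the measured TCP pose, the force and the opening at its end, in the units of the state.
- manip.read_state(): the state, without advancing time (a new reading comes with each control period).
- read_camera(name): name is "side" or "top" or "wrist"; returns (picture, depth): 420x560x3 uint8, red, green, blue; 420x560 float32, m along the optical axis (not along the pixel's ray), 0 where there is no reading.
- camera_params(name): a dict with "vfov" (degrees; the focal length in pixels is half the picture's height over the tangent of half this angle, whatever the lens; pixels are square), "cx", "cy" (the principal point, pixels), "rvec" (rotation vector, rad) and "tvec" (3), from world to camera coordinates, as OpenCV has them; the wrist camera has in their place "hand_eye" (4x4, takes a point from camera to tool coordinates, whose origin is the TCP and whose axes are the flange's). Camera axes: x right, y down, z forward; pixel columns grow to the right and rows downward; lengths in m; the calibration is good to about 2 mm. A picture is of the moment at which its call begins: read the wrist's pose just before it. camera_params takes no time and is no camera call.
- manip.sign_off(): hands the job in, once; it reports no verdict.
The state is a dict: "t": time; "qpos": joint angles; "joint_vel": joint speeds; "tau": joint torques, N m; "tool_pos": TCP position; "tcp_rot": TCP orientation; "ft_force": force on the tool from outside, world axes, zero at the start; "ft_torque": the same for the moment, N m; "finger_gap": finger opening in m.
Only numpy, scipy, OpenCV 4.12 (cv2) and the standard library are available. Lean on these libraries where they do the work, as an engineer would, in place of code of your own. Each camera call takes 0.05 s, during which the arm holds its last target. There are 200 camera calls.

### The job

Take the red-handled push-out tool from its wooden stand and press it straight down through the access hole of the mould that holds the gold rosette, so that the rosette pops out onto the tray below. Leave the tool standing in that hole with its collar resting on the mould. Leave the white rosette stuck in the other mould, and do not touch the gold one with the fingers.

Things in the scene. Friction and masses are not known exactly. Their poses are not given: they have to be found in the camera images.
- pusher_grip (a point): Push-out tool, upright in a hole in a fixed wooden stand (90 x 90 x 50 mm high). Bottom up: steel stem 28 mm across, 40 long; steel collar 70 across, 6 thick; red handle 30 across, 50 tall; 140 g. Point: centre of the handle, 25 mm below its top, 31 above the collar's underside, 71 above the stem's foot; z up. It starts 81 mm above the bench; lift over 40 mm to clear the stand.
- gold_mould_hole (a point): Centre of the 44 mm round hole in the mould with the gold rosette (gold shows in it), on the top face, 82 mm above the bench; z up. Mould: fixed blue-grey 124 x 124 mm plate, 11 thick, on posts over a tray, sides along x, y. Rubber lips hold the rosette: 10 to 15 N, out after under 20 mm of push, well before the tool's collar meets the plate. The mould with the white rosette is alike.
- gold_rosette: Gold cast rosette, face down: back flange 70 mm across, 8 thick, on top; relief 44 mm across below; 20 mm thick in all, 80 g. Origin: centre of its underside, z up; 50 mm above the bench while stuck in the mould (its back then 12 mm below the hole's mouth), 10 mm above the bench when it lies on the tray.
- plain_rosette: The same rosette in plaster white, stuck in the other mould, centred below that mould's access hole; same sizes and origin. To be left as it is.
There are look-alikes about, which are no part of the job. Leave any green or purple look-alike of the part that bears pusher_grip alone.

How it is judged:
By the outcome, as a careful person would: the job done as asked, in the order asked, and still so for the second after the job is handed in, with the robot touching nothing.
It also fails if it takes over 40 s, if anything falls off the work surface, if the arm or the gripper's body presses on something with over 40 N, if the wrist force passes 120 N, or if a joint passes its speed limit or range.

## Working session

There is one attempt and no reset: what is moved stays moved. The work goes in short steps, Python scripts to look and compute and a tool call to move; the robot and the scene stay as the last step left them, time stands still between calls to the robot, and variables do not carry over. Pictures are saved under pics/ and viewed, about 8 in all and at most 12, crops included, and the job is handed in when it is done.

Besides the shell and the picture viewer there is one more tool, called after ">>>" as name(argument=value, ...) on one line, values as JSON. arm_command: Moves the arm, as the interface text tells. Its arguments: {"type":"object","properties":{"deltas":{"type":"array"},"gripper":{"type":"number"}},"required":["deltas"]}

```bash
mkdir -p pics; cat > h.py <<'E'
import numpy as np, cv2
from rig import manip, read_camera, camera_params
from scipy.spatial.transform import Rotation as R
def K(n):
    p=camera_params(n); f=210/np.tan(np.radians(p['vfov']/2)); return f,p['cx'],p['cy'],p
def c2w(n,st=None):
    f,cx,cy,p=K(n)
    if 'hand_eye' in p:
        st=st or manip.read_state(); T=np.eye(4); q=np.array(st['tcp_rot']); T[:3,:3]=R.from_quat(q[[1,2,3,0]]).as_matrix(); T[:3,3]=st['tool_pos']
        return T@np.array(p['hand_eye'])
    Rm=R.from_rotvec(np.ravel(p['rvec'])).as_matrix(); T=np.eye(4); T[:3,:3]=Rm.T; T[:3,3]=-Rm.T@np.ravel(p['tvec']); return T
def ray(n,u,v,z,st=None):
    f,cx,cy,p=K(n); T=c2w(n,st); d=T[:3,:3]@np.array([(u-cx)/f,(v-cy)/f,1]); o=T[:3,3]
    return o+d*(z-o[2])/d[2]
def cloud(n,dep,st=None):
    f,cx,cy,p=K(n); T=c2w(n,st); v,u=np.mgrid[:420,:560]
    P=np.stack([(u-cx)/f*dep,(v-cy)/f*dep,dep],-1); return P@T[:3,:3].T+T[:3,3]
def save(n,im): cv2.imwrite('pics/'+n+'.png',cv2.cvtColor(im,cv2.COLOR_RGB2BGR))
E
python3 - <<'E'
from h import *
for n in('top','side','wrist'):
    p=camera_params(n); print(n,{k:np.round(v,3).tolist() for k,v in p.items() if not isinstance(v,str)})
s=manip.read_state(); print(s)
a,d=read_camera('top'); b,e=read_camera('side'); save('top',a); save('side',b); np.savez('d0.npz',a=a,d=d,b=b,e=e)
E
```

```text
top {'vfov': 42.505, 'cx': 273.878, 'cy': 212.057, 'rvec': [2.158, -2.18, 0.143], 'tvec': [0.036, 0.506, 1.158]}
side {'vfov': 45.637, 'cx': 287.507, 'cy': 212.016, 'rvec': [0.899, -2.563, 1.041], 'tvec': [0.425, 0.271, 1.046]}
wrist {'vfov': 63.571, 'cx': 275.791, 'cy': 210.463, 'hand_eye': [[0.0, -0.953, -0.302, 0.084], [1.0, 0.0, -0.0, -0.0], [0.001, -0.302, 0.953, -0.196], [0.0, 0.0, 0.0, 1.0]]}
{'t': 0.0, 'qpos': array([-1.42909176e+00,  3.59476012e-01,  1.51142372e+00,  6.39727734e-06,
        1.27251548e+00, -1.15067200e-01]), 'joint_vel': array([ 8.36073294e-05,  8.25343167e-04,  5.43842259e-04,  4.61075867e-04,
        4.53961191e-04, -1.37082327e-03]), 'tau': array([-3.03069188e-03, -5.15384638e+01, -2.70725191e+01,  6.75803167e-02,
        3.49838112e-02, -1.30720623e-04]), 'tool_pos': array([ 0.15228246, -0.57957291,  0.18803024]), 'tcp_rot': array([-9.11235655e-04,  9.91769555e-01,  1.28032492e-01, -9.08036927e-06]), 'ft_force': array([-0.4790131 , -0.21037097, -0.44685663]), 'ft_torque': array([-0.00616404,  0.04281443,  0.02267752]), 'finger_gap': 0.08780464378484247}
```

View pics/top.png

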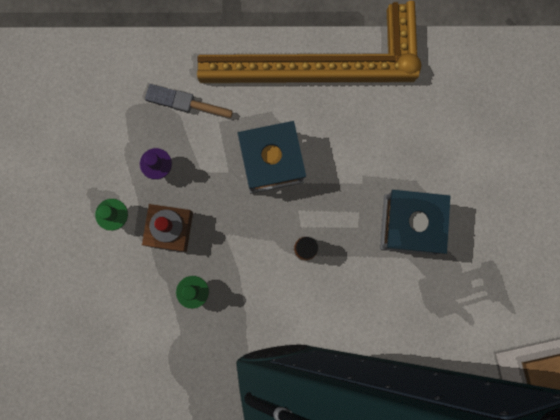

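View pics/side.png

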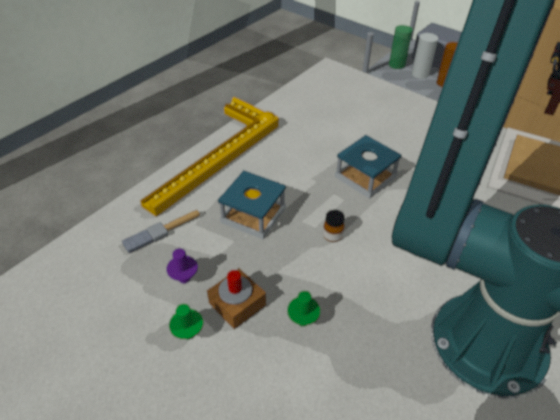

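Top view: the red tool in its wooden stand is at about (163,225). The look-alikes are green at (110,213) and (192,291), and purple at (155,163). The gold mould hole is at (272,155) and the white one at (420,222). I choose red and gold, by the description. Next I measure both and make a crop to check.

```bash
python3 - <<'E'
from h import *
z=np.load('d0.npz')
for n,im,dep in(('top',z['a'],z['d']),('side',z['b'],z['e'])):
    hsv=cv2.cvtColor(im,cv2.COLOR_RGB2HSV); C=cloud(n,dep)
    H,S,V=cv2.split(hsv)
    red=((H<6)|(H>174))&(S>180)&(V>90)
    gold=(H>12)&(H<30)&(S>120)&(V>90)
    for nm,m,win in(('red',red,{'top':(140,200,190,250),'side':(200,260,270,300)}[n]),('gold',gold,{'top':(250,135,295,175),'side':(240,180,268,202)}[n])):
        w=np.zeros_like(m); x0,y0,x1,y1=win; w[y0:y1,x0:x1]=1; m=m&w
        v,u=np.nonzero(m); P=C[m]; P=P[dep[m]>0]
        print(n,nm,len(u),'px',u.min(),u.max(),v.min(),v.max(),'med',np.round(np.median(P,0),3),'hi',np.round(np.percentile(P,97,axis=0),3),'lo',np.round(np.percentile(P,3,axis=0),3))
        if nm=='red':
            t=m&(C[...,2]>.100); vv,uu=np.nonzero(t); 
            if len(uu): print('  handle top',len(uu),uu.mean(),vv.mean(),ray(n,uu.mean(),vv.mean(),.106))
    # plate top faces
    pl=(C[...,2]>.074)&(C[...,2]<.09)&(dep>0)&(H>90)&(H<112)&(S>60)
    pl=cv2.morphologyEx(pl.astype(np.uint8),cv2.MORPH_OPEN,np.ones((3,3)))
    cs,h=cv2.findContours(pl,cv2.RETR_CCOMP,cv2.CHAIN_APPROX_NONE)
    for i,c in enumerate(cs):
        if cv2.contourArea(c)>60:
            q=np.array([ray(n,*p,.082)[:2] for p in c[:,0].astype(float)],np.float32)
            r=cv2.minAreaRect(q); print(n,'plate' if h[0,i,3]<0 else 'hole',np.round(r[0],4),np.round(r[1],4),round(r[2],1),'z',np.round(np.median(C[...,2][pl>0]),4))
    # collar
    if n=='top':
        m=(abs(C[...,2]-.056)<.006)&(S<70); m[:, :120]=0; m[:,200:]=0; m[:190]=0;m[260:]=0
        v,u=np.nonzero(m); 
        q=np.array([ray(n,a,b,.056)[:2] for a,b in zip(u,v)],np.float32); print('collar',len(u),cv2.minEnclosingCircle(q))
a=z['a'][120:260,90:310]; save('crop1',cv2.resize(a,None,fx=3.5,fy=3.5,interpolation=cv2.INTER_CUBIC))
E
```

```text
top red 68 px 155 164 218 228 med [0.475 0.266 0.107] hi [0.487 0.273 0.11 ] lo [0.467 0.258 0.104]
  handle top 68 159.33823529411765 223.58823529411765 [0.47622938 0.26589564 0.106     ]
top gold 199 px 267 280 146 163 med [0.625 0.032 0.07 ] hi [0.643 0.044 0.075] lo [0.61  0.017 0.066]
top plate [ 0.4784 -0.273 ] [0.1245 0.1232] 83.7 z 0.0822
top hole [ 0.4783 -0.2733] [0.047  0.0471] 43.7 z 0.0822
top plate [0.6244 0.035 ] [0.1233 0.1215] 11.2 z 0.0822
top hole [0.6244 0.0355] [0.047  0.0487] 44.9 z 0.0822
collar 620 ((0.4753170609474182, 0.2793165445327759), 0.05267787724733353)
side red 199 px 227 240 271 292 med [0.472 0.273 0.103] hi [0.485 0.279 0.107] lo [0.463 0.255 0.068]
  handle top 121 233.46280991735537 276.3305785123967 [0.47305673 0.26724911 0.106     ]
side gold 116 px 245 260 189 198 med [0.63  0.031 0.069] hi [0.646 0.046 0.074] lo [0.615 0.016 0.066]
side plate [0.6213 0.0412] [0.1252 0.1272] 11.1 z 0.0807
side hole [0.6206 0.0403] [0.0471 0.046 ] 39.2 z 0.0807Traceback (most recent call last):
  File "<stdin>", line 21, in <module>
  File "h.py", line 13, in ray
    f,cx,cy,p=K(n); T=c2w(n,st); d=T[:3,:3]@np.array([(u-cx)/f,(v-cy)/f,1]); o=T[:3,3]
                      ~~~^^^^^^
  File "h.py", line 7, in c2w
    f,cx,cy,p=K(n)
              ~^^^
  File "h.py", line 5, in K
    p=camera_params(n); f=210/np.tan(np.radians(p['vfov']/2)); return f,p['cx'],p['cy'],p
ValueError: time passes only in moves, steps and waits
```

>>> arm_command(deltas=[3.5,-1.5,-0.6,3,7,-3,-1.2,6,10.5,-4.5,-1.8,9,14,-6,-2.4,12,17.5,-7.5,-3,14.7], gripper=-1)

```text
t: 0.52
tool_pos: [0.3035, -0.4618, 0.2187]
tcp_rot: [-0.0, 1.0, -0.002, -0.0]
ft_force: [0.4, -1.3, -0.3]
finger_gap: 0.0879
```

```bash
sed -i 's/^def K(n):/import functools\n@functools.lru_cache(None)\ndef K(n):/' h.py; python3 - <<'E'
from h import *
z=np.load('d0.npz')
a=z['a'][120:260,90:310]; save('crop1',cv2.resize(a,None,fx=3.5,fy=3.5,interpolation=cv2.INTER_CUBIC))
E
```

```text
(no output)
```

View pics/crop1.png

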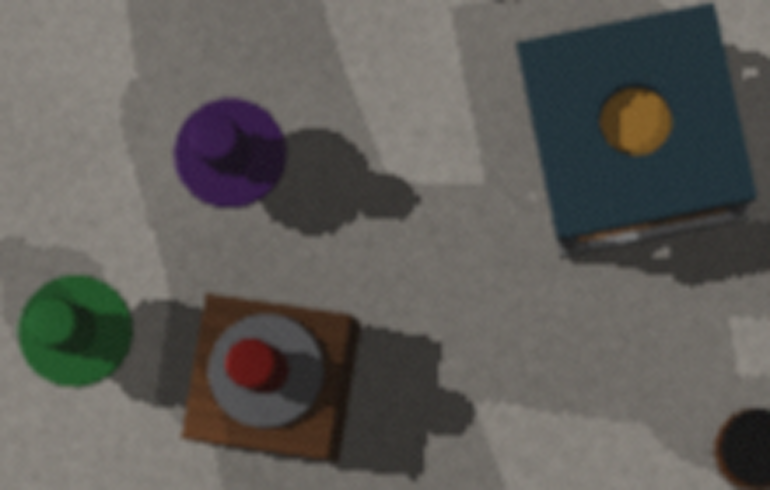

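The crop confirms the choice: red handle with a steel collar in the wooden stand (about 255,365 in the crop), green and purple look-alikes beside it, and gold in the tilted mould (640,120).

>>> arm_command(deltas=[2.1,-3.3,0,0,4.2,-6.6,0,0,6.3,-9.9,0,0,8.4,-13.2,0,0,10.6,-16.6,0,0])

```text
t: 0.93
tool_pos: [0.4089, -0.2954, 0.2186]
tcp_rot: [-0.0, 1.0, -0.0, -0.0]
ft_force: [1.4, -0.5, -0.3]
finger_gap: 0.0878
```

>>> arm_command(deltas=[2.1,-3.3,0,0,4.2,-6.6,0,0,6.3,-9.9,0,0,8.4,-13.2,0,0,10.6,-16.6,0,0])

```text
t: 1.35
tool_pos: [0.5148, -0.1294, 0.2187]
tcp_rot: [-0.0, 1.0, 0.0, -0.0]
ft_force: [0.2, -0.4, 0.3]
finger_gap: 0.0879
```

>>> arm_command(deltas=[2.5,-3.2,0,0,5,-6.4,0,0,7.5,-9.6,0,0,10.4,-16.5,0,0,10.4,-16.5,0,0])

```text
t: 1.77
tool_pos: [0.6195, 0.0366, 0.2183]
tcp_rot: [-0.0, 1.0, 0.0, -0.0]
ft_force: [-0.2, -1.2, 0.4]
finger_gap: 0.0879
```

```bash
cat >> h.py <<'E'
def look(name):
    s=manip.read_state(); im,d=read_camera('wrist'); save(name,im); np.savez(name+'.npz',im=im,d=d); return s,im,d
E
python3 - <<'E'
from h import *
s,im,d=look('w1'); print(s['tool_pos'],s['joint_vel'].max())
C=cloud('wrist',d,s); H,S,V=cv2.split(cv2.cvtColor(im,cv2.COLOR_RGB2HSV))
pl=((abs(C[...,2]-.082)<.006)&(d>0)&(H>85)&(H<115)&(S>50)).astype(np.uint8)
cs,h=cv2.findContours(pl,cv2.RETR_CCOMP,cv2.CHAIN_APPROX_NONE)
for i,c in enumerate(cs):
    if cv2.contourArea(c)>500:
        q=np.array([ray('wrist',*p,.082,s)[:2] for p in c[:,0].astype(float)],np.float32)
        r=cv2.minAreaRect(q); e=cv2.fitEllipse(q); print(h[0,i,3],np.round(r[0],4),np.round(r[1],4),round(r[2],1),'ell',np.round(e[0],4),np.round(e[1],4),c[:,0].mean(0))
print(np.median(C[...,2][pl>0]))
E
```

```text
[0.61948542 0.03658281 0.21831655] 0.6068074247002154
-1 [ 0.5182 -0.2429] [0.0604 0.071 ] 0.1 ell [ 0.5174 -0.2394] [0.0646 0.0734] [527.61764706 280.32843137]
-1 [0.625  0.0357] [0.1239 0.1232] 11.3 ell [0.6253 0.0356] [0.1446 0.1449] [277.78012685 179.96828753]
9 [0.6261 0.0358] [0.0439 0.0445] 45.0 ell [0.6261 0.0357] [0.0435 0.0451] [277.14516129 183.47580645]
0.08196753837103238
```

View pics/w1.png

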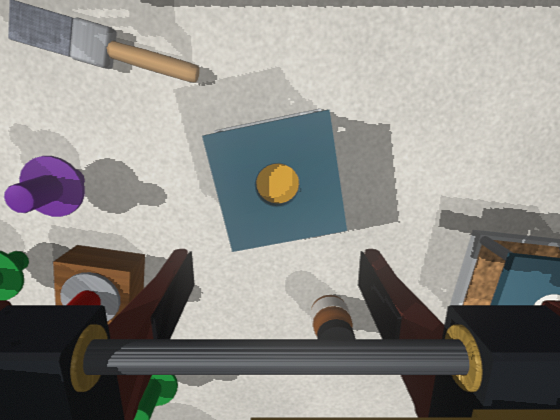

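The wrist view shows the gold hole at (277,183). Plate size and z match what was given, and the centre is about (0.6255,0.0357). Now to the stand.

>>> arm_command(deltas=[-1.5,-2.3,0,0,-3.5,-5.4,0,0,-5.5,-8.5,0,0,-7.5,-11.5,0,0,-9.5,-14.6,0,0])

```text
t: 2.23
tool_pos: [0.5219, 0.1805, 0.2184]
tcp_rot: [0.0, 1.0, -0.0, -0.0]
ft_force: [0.9, 1.2, -0.6]
finger_gap: 0.0876
```

>>> arm_command(deltas=[-2,-3,0,0,-4,-6,0,0,-5.5,-8.4,0,0,-5.5,-8.4,0,0,-5.5,-8.4,0,0])

```text
t: 2.65
tool_pos: [0.4674, 0.2643, 0.2187]
tcp_rot: [0.0, 1.0, 0.002, -0.0]
ft_force: [0.1, -0.2, -0.3]
finger_gap: 0.088
```

```bash
cat > red.py <<'E'
from h import *
import sys
s,im,d=look(sys.argv[1]); print(s['tool_pos'],abs(s['joint_vel']).max())
C=cloud('wrist',d,s); H,S,V=cv2.split(cv2.cvtColor(im,cv2.COLOR_RGB2HSV))
red=((H<6)|(H>174))&(S>150)&(V>60)&(d>0)
t=(red&(abs(C[...,2]-.106)<.004)).astype(np.uint8)
n,l,st,ce=cv2.connectedComponentsWithStats(t); k=1+st[1:,4].argmax(); v,u=np.nonzero(l==k)
cs,_=cv2.findContours((l==k).astype(np.uint8),cv2.RETR_EXTERNAL,cv2.CHAIN_APPROX_NONE)
def fit(c,z):
    q=np.array([ray('wrist',*p,z,s)[:2] for p in c[:,0].astype(float)],np.float32); e=cv2.fitEllipse(q); return np.round(e[0],4),np.round(e[1],4)
print('top',len(u),fit(max(cs,key=len),.106),np.median(C[l==k],0),ce[k])
m=((abs(C[...,2]-.056)<.003)&(d>0)&(S<60)).astype(np.uint8)
n,l,st,ce=cv2.connectedComponentsWithStats(m); k=1+st[1:,4].argmax()
cs,_=cv2.findContours((l==k).astype(np.uint8),cv2.RETR_EXTERNAL,cv2.CHAIN_APPROX_NONE)
c=max(cs,key=len); print('collar',fit(c,.056),fit(cv2.convexHull(c),.056),ce[k])
E
python3 red.py w2
```

```text
[0.46740732 0.26432221 0.21868461] 0.04192335269972635
top 702 (array([0.4773, 0.2631]), array([0.0273, 0.0278])) [0.47737981 0.26322986 0.10586894] [277.58831909 185.99430199]
collar (array([0.4766, 0.2632]), array([0.0679, 0.0685])) (array([0.4766, 0.2633]), array([0.0689, 0.0693])) [277.1345895 171.6204576]
```

View pics/w2.png

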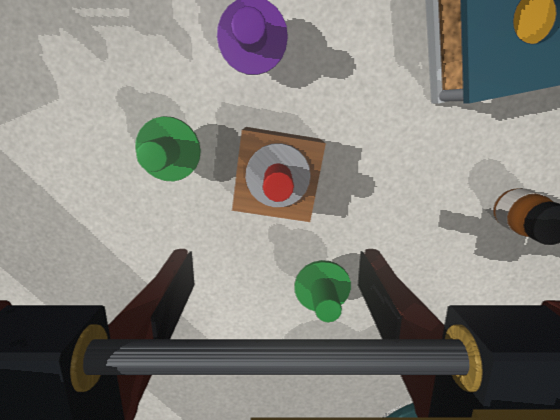

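The handle top is at pixel (278,186), giving (0.4772,0.2632,0.106), and the diameters and z match. Descending over it.

>>> arm_command(deltas=[0.5,0.05,2,0,1,0.1,5,0,1,0.1,7.5,0,1,0.1,9.5,0,1,0.1,10.5,0])

```text
t: 3.12
tool_pos: [0.4777, 0.2605, 0.1112]
tcp_rot: [0.001, 1.0, -0.001, -0.002]
ft_force: [-0.1, -0.8, -1.1]
finger_gap: 0.0878
```

>>> arm_command(deltas=[0,0,1.2,0,0,0,2.4,0,0,0,3.6,0,0,0,4.6,0,0,0,5.1,0])

```text
t: 3.53
tool_pos: [0.4786, 0.2618, 0.062]
tcp_rot: [0.0, 1.0, -0.0, -0.0]
ft_force: [-0.2, -0.2, -0.3]
finger_gap: 0.0879
```

>>> arm_command(deltas=[0,0,0,0,0,0,0,0,0,0,0,0,0,0,0,0,0,0,0,0], gripper=1)

```text
t: 3.95
tool_pos: [0.4789, 0.263, 0.0636]
tcp_rot: [-0.0, 1.0, 0.0, 0.001]
ft_force: [0.7, -0.3, -0.0]
finger_gap: 0.0582
```

>>> arm_command(deltas=[0,0,0,0,0,0,0,0,0,0,0,0,0,0,0,0,0,0,0,0])

```text
t: 4.37
tool_pos: [0.4784, 0.2627, 0.0629]
tcp_rot: [0.0, 1.0, 0.0, -0.0]
ft_force: [0.1, -0.1, 1.2]
finger_gap: 0.029
```

>>> arm_command(deltas=[0,0,0,0,0,0,0,0,0,0,-0.5,0,0,0,-1.5,0,0,0,-3,0])

```text
t: 4.78
tool_pos: [0.4772, 0.2623, 0.0926]
tcp_rot: [0.0, 1.0, 0.0, -0.001]
ft_force: [0.0, -0.5, -1.7]
finger_gap: 0.0295
```

>>> arm_command(deltas=[0,0,-1.5,0,0,0,-3.5,0,0,0,-5.5,0,0,0,-7.5,0,0,0,-9,0])

```text
t: 5.2
tool_pos: [0.4789, 0.263, 0.1854]
tcp_rot: [-0.0, 1.0, 0.0, 0.001]
ft_force: [0.0, 0.3, -2.3]
finger_gap: 0.0292
```

```bash
python3 - <<'E'
from h import *
s,im,d=look('w3'); a,dd=read_camera('side'); print(s['tool_pos'],s['finger_gap'],s['ft_force'])
save('m3',np.hstack([im[150:420,100:460],a[120:390,60:420]]))
E
```

```text
[0.47885877 0.26301632 0.18540851] 0.029217454993319195 [ 0.04268265  0.25041663 -2.28569396]
```

View pics/m3.png

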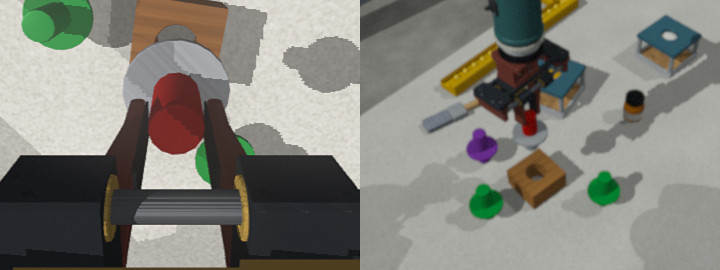

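```bash
python3 - <<'E'
from h import *
z=np.load('w3.npz'); im,d=z['im'],z['d']; s=manip.read_state(); print(s['tool_pos'])
C=cloud('wrist',d,s); S=cv2.cvtColor(im,cv2.COLOR_RGB2HSV)[...,1]
w=np.zeros(d.shape,bool); w[180:275,215:340]=1
m=w&(d>0)&(S<60)&(abs(C[...,2]-.178)<.012); P=C[m]
A=np.c_[P[:,:2]-P[:,:2].mean(0),np.ones(len(P))]; k=np.linalg.lstsq(A,P[:,2],rcond=None)[0]
print(len(P),'slope deg',np.degrees(k[:2]),'z',k[2])
cs,_=cv2.findContours(m.astype(np.uint8),cv2.RETR_EXTERNAL,cv2.CHAIN_APPROX_NONE); c=cv2.convexHull(max(cs,key=len))
q=np.array([ray('wrist',*p,float(k[2]),s)[:2] for p in c[:,0].astype(float)],np.float32); print('collar',cv2.minEnclosingCircle(q),cv2.fitEllipse(q))
E
```

```text
[0.48047578 0.26364243 0.18628201]
4435 slope deg [-0.15953476  0.11979422] z 0.1793385756606488
collar ((0.4798929989337921, 0.26435694098472595), 0.034916847944259644) ((0.4835350811481476, 0.26414966583251953), (0.06026550382375717, 0.07047679275274277), 3.0062077045440674)
```

>>> arm_command(deltas=[1.5,2.2,0,0,3.6,5.5,0,0,5.7,8.8,0,0,7.8,12.1,0,0,9.9,15.4,0,0])

```text
t: 5.72
tool_pos: [0.5773, 0.1073, 0.182]
tcp_rot: [-0.0, 1.0, 0.0, -0.001]
ft_force: [0.6, 0.4, -1.8]
finger_gap: 0.029
```

>>> arm_command(deltas=[1.6,2.4,0,0,3.2,4.9,0,0,4.4,6.8,0,0,4.9,7.4,0,0,4.9,7.4,0,0])

```text
t: 6.13
tool_pos: [0.6269, 0.0332, 0.1818]
tcp_rot: [0.0, 1.0, -0.001, -0.0]
ft_force: [0.3, 0.5, -2.2]
finger_gap: 0.0288
```

```bash
python3 - <<'E'
from h import *
s,im,d=look('w4'); a,dd=read_camera('side'); print(s['tool_pos'],s['finger_gap'],s['ft_force'])
C=cloud('wrist',d,s); H,S,V=cv2.split(cv2.cvtColor(im,cv2.COLOR_RGB2HSV))
pl=((abs(C[...,2]-.082)<.006)&(d>0)&(H>85)&(H<115)&(S>50)).astype(np.uint8)
cs,h=cv2.findContours(pl,cv2.RETR_EXTERNAL,cv2.CHAIN_APPROX_NONE); c=max(cs,key=cv2.contourArea)
q=np.array([ray('wrist',*p,.082,s)[:2] for p in c[:,0].astype(float)],np.float32); print(cv2.minAreaRect(q))
save('m4',np.hstack([im[100:420,100:460],cv2.resize(a[100:260,160:360],None,fx=2,fy=2)]))
E
```

```text
[0.62694697 0.03317176 0.18178395] 0.028770456741579443 [ 0.3062036   0.54637001 -2.20057997]
((0.6252216696739197, 0.03570331633090973), (0.12396322190761566, 0.12328261882066727), 11.324065208435059)
```

View pics/m4.png

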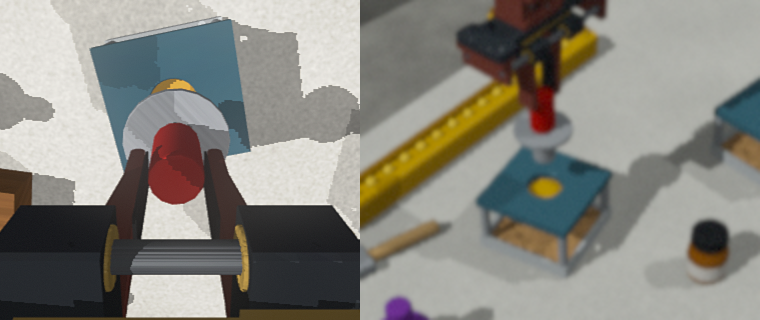

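The tool hangs upright (slope about 0.2°) and sits over the hole, about 2 mm off in y. I'll correct that and enter the hole mouth, stopping above the rosette.

>>> arm_command(deltas=[-0.1,-0.2,1,0,-0.1,-0.2,2.5,0,-0.1,-0.2,4,0,-0.1,-0.2,5,0,-0.1,-0.2,5.3,0])

```text
t: 6.65
tool_pos: [0.623, 0.0382, 0.1274]
tcp_rot: [-0.0, 1.0, 0.001, -0.002]
ft_force: [-0.3, -0.1, -1.3]
finger_gap: 0.029
```

```bash
python3 - <<'E'
from h import *
s,im,d=look('w5'); a,dd=read_camera('side'); print(s['tool_pos'],s['finger_gap'],s['ft_force'])
save('m5',np.hstack([im[100:420,100:460],cv2.resize(a[130:250,200:335],None,fx=2.667,fy=2.667)[:320]]))
E
```

```text
[0.62297356 0.03818086 0.1274353 ] 0.028998016952654717 [-0.34809986 -0.06800337 -1.32449646]
```

View pics/m5.png

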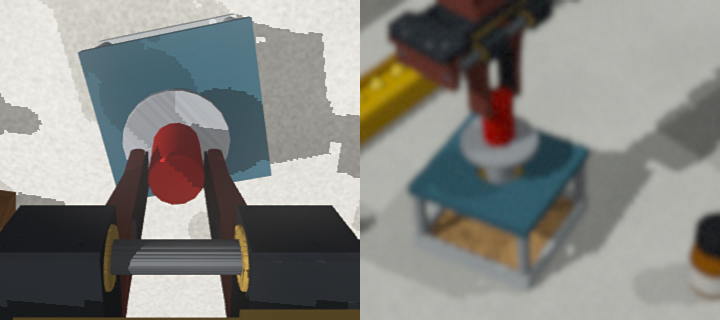

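The stem is in the hole mouth and no force shows. I'll check its centring relative to the plate in the wrist frame, which doesn't depend on the noisy pose.

```bash
cat > cen.py <<'E'
from h import *
import sys
s=dict(manip.read_state()); print(s['tool_pos'])
im,d=read_camera('wrist'); s['tool_pos']=np.zeros(3); s['tcp_rot']=np.array([0,1.,0,0])
C=cloud('wrist',d,s); H,S,V=cv2.split(cv2.cvtColor(im,cv2.COLOR_RGB2HSV))
blue=(d>0)&(H>85)&(H<115)&(S>50); w=np.zeros_like(blue); w[100:320,150:400]=1
zc=np.median(C[...,2][blue&w]); pl=(blue&(abs(C[...,2]-zc)<.004)).astype(np.uint8)
cs,h=cv2.findContours(pl,cv2.RETR_EXTERNAL,cv2.CHAIN_APPROX_NONE); c=max(cs,key=cv2.contourArea)
q=np.array([ray('wrist',*p,zc,s)[:2] for p in c[:,0].astype(float)],np.float32); print('plate rel z',zc,cv2.minAreaRect(q))
m=w&(d>0)&(S<60)&(abs(C[...,2]+.007)<.006); P=C[m]
A=np.c_[P[:,:2]-P[:,:2].mean(0),np.ones(len(P))]; k=np.linalg.lstsq(A,P[:,2],rcond=None)[0]
n,l,st,ce=cv2.connectedComponentsWithStats(m.astype(np.uint8)); j=1+st[1:,4].argmax()
cs,_=cv2.findContours((l==j).astype(np.uint8),cv2.RETR_EXTERNAL,cv2.CHAIN_APPROX_NONE); c=cv2.convexHull(max(cs,key=len))
q=np.array([ray('wrist',*p,float(k[2]),s)[:2] for p in c[:,0].astype(float)],np.float32); print('collar z',k[2],np.degrees(k[:2]),cv2.minEnclosingCircle(q))
E
python3 cen.py
```

```text
[0.62435053 0.03767242 0.12898812]
plate rel z -0.046957988809860726 ((0.0010308288037776947, -0.002006441354751587), (0.12398523837327957, 0.12338904291391373), 11.282029151916504)
collar z -0.00710484338159002 [-0.72814508 -0.05703147] ((-0.0008780946955084801, 0.0005519508267752826), 0.03501225635409355)
```

>>> arm_command(deltas=[0.2,0.2,0,0,0.2,0.2,0.4,0,0.2,0.2,0.8,0,0.2,0.2,1.2,0,0.2,0.2,1.6,0])

```text
t: 7.22
tool_pos: [0.6315, 0.0344, 0.1174]
tcp_rot: [0.0, 1.0, -0.0, 0.004]
ft_force: [0.2, -0.6, 16.4]
finger_gap: 0.0291
```

>>> arm_command(deltas=[0,0,0.4,0,0,0,0.8,0,0,0,1.2,0,0,0,1.5,0,0,0,1.5,0])

```text
t: 7.63
tool_pos: [0.6261, 0.0348, 0.0974]
tcp_rot: [-0.0, 1.0, 0.0, -0.001]
ft_force: [-0.5, -1.3, -1.1]
finger_gap: 0.0292
```

```bash
python3 cen.py; python3 - <<'E'
from h import *
a,dd=read_camera('side'); a2,_=read_camera('wrist')
save('m6',np.hstack([a2[100:420,100:460],cv2.resize(a[130:250,200:335],None,fx=2.667,fy=2.667)[:320]])); print(manip.read_state()['ft_force'])
E
```

```text
[0.62612834 0.0348054  0.09735039]
plate rel z -0.015336843028627839 ((-0.0007365792989730835, 0.0009428784251213074), (0.12414850294589996, 0.12351331859827042), 11.304712295532227)
collar z -0.007106226745698969 [-0.70003844 -0.01169961] ((-0.0009741612593643367, 0.0005479765241034329), 0.03498311713337898)
[-0.85882503  0.06041015 -1.05409005]
```

View pics/m6.png

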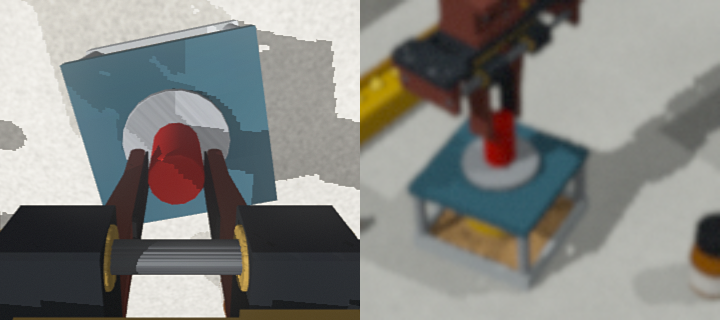

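The force rose to 16 N and then dropped off. Gold now shows on the tray (about 490,228 in the view), and the collar is centred within 0.5 mm, about 2 mm above the plate. I'll lower the rest and release.

>>> arm_command(deltas=[0,0,0.1,0,0,0,0.2,0,0,0,0.2,0,0,0,0.2,0,0,0,0.2,0])

```text
t: 8.2
tool_pos: [0.6275, 0.0348, 0.097]
tcp_rot: [-0.0, 1.0, 0.0, 0.0]
ft_force: [0.3, 0.1, -1.5]
finger_gap: 0.0291
```

```bash
python3 cen.py
```

```text
[0.62750505 0.03479174 0.09695305]
plate rel z -0.014954358217426661 ((-0.0021678954362869263, 0.0009698346257209778), (0.12414626777172089, 0.12348011881113052), 11.28625202178955)
collar z -0.0071092279303021115 [-0.65591609 -0.00231082] ((-0.0008902961853891611, 0.0005518702091649175), 0.03500982001423836)
```

>>> arm_command(deltas=[0,0,0.1,0,0,0,0.2,0,0,0,0.2,0,0,0,0.2,0,0,0,0.2,0])

```text
t: 8.67
tool_pos: [0.6276, 0.0348, 0.095]
tcp_rot: [-0.0, 1.0, 0.0, 0.0]
ft_force: [0.1, -0.1, -1.6]
finger_gap: 0.0292
```

```bash
python3 cen.py
```

```text
[0.62759937 0.03478257 0.0949524 ]
plate rel z -0.013006098619083611 ((-0.002201635390520096, 0.0009823516011238098), (0.12420550733804703, 0.12349808216094971), 11.316951751708984)
collar z -0.007267876894673971 [ 0.66779017 -0.2843075 ] ((-0.001002252334728837, 0.00033174658892676234), 0.03522710129618645)
```

The collar is now on the plate (gap about 0). Release, then raise straight up.

>>> arm_command(deltas=[0,0,0,0,0,0,0,0,0,0,0,0,0,0,0,0,0,0,0,0], gripper=-1)

```text
t: 9.13
tool_pos: [0.6275, 0.0348, 0.0949]
tcp_rot: [-0.0, 1.0, 0.0, 0.0]
ft_force: [-0.6, -0.1, 0.4]
finger_gap: 0.059
```

>>> arm_command(deltas=[0,0,0,0,0,0,0,0,0,0,-0.5,0,0,0,-1.5,0,0,0,-3,0])

```text
t: 9.55
tool_pos: [0.6265, 0.0348, 0.1247]
tcp_rot: [-0.0, 1.0, 0.0, -0.001]
ft_force: [1.0, -0.7, -0.6]
finger_gap: 0.0872
```

>>> arm_command(deltas=[0,0,-2,0,0,0,-4,0,0,0,-7,0,-2,0,-9,0,-4,0,-10,0])

```text
t: 9.97
tool_pos: [0.5898, 0.0346, 0.2291]
tcp_rot: [0.0, 1.0, 0.0, 0.003]
ft_force: [-0.4, -0.0, -0.1]
finger_gap: 0.0876
```

>>> arm_command(deltas=[-2,0,0,0,-4,0,0,0,-6,0,0,0,-6,0,0,0,-6,0,0,0])

```text
t: 10.38
tool_pos: [0.5275, 0.0348, 0.2261]
tcp_rot: [-0.0, 1.0, 0.0, 0.001]
ft_force: [0.4, -0.0, 0.3]
finger_gap: 0.0879
```

```bash
python3 - <<'E'
from h import *
s=manip.read_state(); print(s['tool_pos'],s['finger_gap'],s['ft_force'],s['t'])
s,im,d=look('w7'); b,e=read_camera('side'); t,td=read_camera('top'); save('top7',t)
C=cloud('wrist',d,s); H,S,V=cv2.split(cv2.cvtColor(im,cv2.COLOR_RGB2HSV))
g=(S<60)&(d>0)&(abs(C[...,2]-.088)<.005)&(np.hypot(C[...,0]-.625,C[...,1]-.036)<.05)
P=C[g]; A=np.c_[P[:,:2]-P[:,:2].mean(0),np.ones(len(P))]; k=np.linalg.lstsq(A,P[:,2],rcond=None)[0]; print('collar',len(P),'z',k[2],'slope',np.degrees(k[:2]),P[:,:2].min(0),P[:,:2].max(0))
Cs=cloud('side',e); Hs,Ss,Vs=cv2.split(cv2.cvtColor(b,cv2.COLOR_RGB2HSV))
m=(Hs>17)&(Hs<30)&(Ss>130)&(e>0)&(np.hypot(Cs[...,0]-.625,Cs[...,1]-.036)<.06)&(Cs[...,2]<.06)
print('gold',m.sum(),np.round(np.percentile(Cs[m],[5,50,95],axis=0),3))
r=((Hs<6)|(Hs>174))&(Ss>150)&(e>0)&(np.hypot(Cs[...,0]-.625,Cs[...,1]-.036)<.05); print('red z',np.percentile(Cs[r][:,2],[5,97]),'expect .088-.138')
save('m7',np.hstack([cv2.resize(im[0:400,80:480],(400,400)),cv2.resize(b[140:260,200:320],(400,400),interpolation=cv2.INTER_CUBIC)]))
E
```

```text
[0.52745897 0.03476062 0.22610579] 0.08785971930692443 [ 0.35222399 -0.01726522  0.31910503] 10.3833
collar 3498 z 0.08792879279012811 slope [-0.09107528  0.09158508] [5.91420758e-01 2.12320066e-04] [0.65971289 0.0709151 ]
gold 91 [[0.594 0.052 0.007]
 [0.621 0.066 0.02 ]
 [0.65  0.073 0.029]]
red z [0.09725478 0.13935139] expect .088-.138
```

View pics/m7.png

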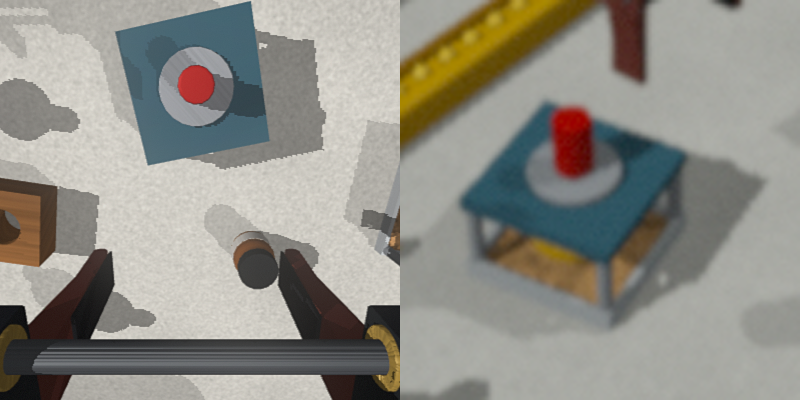

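The tool stands flat: collar top at 0.0879 m (expected 0.088), slope 0.1°. The gold rosette is on the tray, with its highest points at about 0.029 m. One quick check that the white rosette is still in place, then hand in.

```bash
python3 - <<'E'
from h import *
t,td=read_camera('top'); z=np.load('d0.npz'); w=(slice(216,228),slice(415,426))
print('white hole depth before/after',np.median(z['d'][w]),np.median(td[w]),'rgb',np.median(z['a'][w],(0,1)),np.median(t[w],(0,1)))
print(abs(manip.read_state()['joint_vel']).max()); print(manip.sign_off())
E
```

```text
white hole depth before/after 1.1476827 1.1478772 rgb [132. 129. 122.] [114.  111.5 105. ]
0.005937298988613847
the job is handed in; nothing more can be done
None
```

I took the red-handled tool from its stand and pressed it down through the gold mould's hole. The force peaked at about 16 N, then the rosette popped out onto the tray. I set the collar on the mould, released the tool and backed the arm away. The job was handed in at about 10.5 s.

**Last checks:**
- **Tool:** the collar top measured 0.0879 m (0.088 expected), level to about 0.1°, with the gripper open and clear of everything.
- **Gold rosette:** it lies on the tray, with its highest visible points at about 0.029 m (0.030 expected). The fingers never went near it.
- **White rosette:** the depth in its hole is unchanged. The spot looks slightly darker than at the start, which I take to be shadow, though I did not check that.

**What disagreed:**
- The side camera put the gold hole about 5 mm from where the top and wrist cameras did; I used the wrist camera.
- The measured arm position wavered by 1 to 5 mm, so I centred the tool on the plate by the wrist picture.

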